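# Cap the tested gas cylinders

### The arm

A 7-joint arm with a two-finger parallel gripper is mounted at the origin on the work surface. World frame = base frame: x ahead of the robot, y to its left, z up, the work surface at z = 0. Lengths are in m, angles in rad, forces in N, time in s.
With the tool pointing down it reaches from about 0.425 to 0.825 m from the base axis. Payload 3.6 kg.
Tool frame: the origin (TCP) lies at the very end of the fingers, on their centre line; the grasp point (between the pads) lies 19 mm behind it; z points along the fingers, y is the direction in which the jaws open and shut (so a half turn about z gives the same grasp; the last joint's range is limited). The gripper opens to 85 mm and grips with 20 to 120 N. Pads are 22 mm wide; open, the fingers measure 114 mm over their backs; the gripper's body (76 mm by 85 mm) begins 54 mm behind the grasp point. The pads swing forward as they close: fully open they stand 13 mm farther back than shut.
Start: joints at [1.3, 0.615, -0.013, 1.423, 0.008, 1.103, -0.04], TCP at [0.157, -0.631, 0.231] pointing down, gripper open.
Joint ranges: [-3.12, 3.12], [-0.3, 2.06], [-1.34, 1.32], [0.26, 2.42], [-1.36, 4.5], [0.01, 1.98], [-2.84, 2.84]. Speed limits (rad/s): [2.79, 2.79, 3.14, 3.14, 3.14, 3.14, 3.14].

### API

Orientations are given as a rotation vector (axis times angle).
In Python, from bench import status, imaging, ticket gives the robot as it stands. The module is installed in compiled form; this text tells all that it offers.
- The arm moves only by the shell command python3 -m handwheel 'ROWS'. ROWS is JSON, a list of rows, each a list of 3 entries, a list of its own where there are three numbers: the shift along the world's x, y, z in m, then the turn about the world's z in rad, then the opening, from -1 (shut) to 1 (fully open), so that 0 is half open. A call has 1 to 12 rows; each row shifts and turns the commanded pose from where the row before left it; what a row does not reach is not made up. A row lasts 1/10 s, in which the tool goes at most 50 mm and 8.59 degrees, less where a joint would pass 70% of its speed; a pose out of reach is approached as far as the arm can. A call with a gripper value outside its range is refused whole. The fingers move at their own pace and stop on an object; the grip force is fixed at half the most. Time passes only in rows, so rows that do not move let the fingers close. It gives the time, the measured TCP pose, the force and the opening at its end, in the units of the state.
- status.state(): the state, without advancing time (a new reading comes with each control period).
- imaging.get_image(name): name is "side" or "top"; returns a dict with "image" (480x640x3 uint8, blue, green, red), "fovy" (degrees; the focal length in pixels is half the picture's height over the tangent of half this angle, whatever the lens; pixels are square), "cx", "cy" (the principal point, pixels), "pose" (4x4, takes a point from camera to world coordinates). Camera axes: x right, y down, z forward; pixel columns grow to the right and rows downward; lengths in m; the calibration is good to about 2 mm. A picture is of the moment at which its call begins. There is no depth.
- ticket.job_done(): hands the job in, once; it reports no verdict.
Trained networks look in a picture, given as the dict that the camera call returned (one of the last four; its "shot" number tells which), for a name from the list of things; names that differ only in an ending like _2 or _b are one class to them, and where a whole thing is asked for, a point or a joint stands for the part that bears it (a point fixed in the world has none). Each returns a list of dicts, best first, with "confidence" (0 to 1); they miss things now and then, are a little off and sometimes report something else, mostly with a low value. They report only what shows in the picture. A call takes as long as a camera call. They do not tell look-alikes from the thing itself.
- imaging.cut_out(picture, query): "mask" (480x640 bool, what is visible of it) and "rect" ([centre column, centre row, width, height] in pixels, round what is visible of it).
- imaging.tip_of(picture, query): "at" ([column, row] in pixels: a listed point, or the origin of a listed thing).
The state is a dict: "time": time; "joint_positions": joint angles; "dq": joint speeds; "joint_efforts": joint torques, N m; "position": TCP position; "tcp_rot": TCP orientation; "wrist_force": force on the tool from outside, world axes, zero at the start; "ft_torque": the same for the moment, N m; "width": finger opening in m.
Only numpy, scipy, OpenCV 4.12 (cv2) and the standard library are available. Lean on these libraries where they do the work, as an engineer would, in place of code of your own. Each camera call takes 0.05 s, during which the arm holds its last target. There are 200 camera calls.

### The job

Take the square-topped steel protection caps out of the bin one at a time and screw each onto a bare gas cylinder of its own: set it level on the neck, turn it backward until it drops into the start of the thread, then turn it clockwise until its rim sits fully home on the collar, and let go. Leave the brass plug in the bin, and leave the tools and other goods on the bench where they are.

Things in the scene. Friction and masses are not known exactly. Their poses are not given: they have to be found in the camera images.
- cap0: Protection cap: dark steel cup open below, 65 mm wide, 46 high, with a six-sided foot flange 76 wide, 5 high; on top a hollow 36 x 36 mm square block 40 high (86 in all), flats along x, y. Inside, 3 round pins 5 mm thick, 120 deg apart, 10 mm above the rim, point in to 22 mm off the axis. 0.3 kg. Origin: centre of the rim (underside), z up. Starts upright. 3 or 4 caps a run; absent: None.
- cap1: A second cap, the same as cap0. A cap set loosely on a neck rests there and may be let go and gripped anew. Pushing down alone never brings it home: only the thread does.
- cap2: A third cap, the same as cap0.
- cap3: A fourth cap, the same as cap0.
- neck0 (a point): Axis point on the flat collar of a small grey gas cylinder (fixed, 110 mm wide), 150 mm above the table. Above it a brass neck: core 40 mm wide, 35 mm high, bevelled top; 3 equal right-hand thread ribs 3 mm thick, 120 deg apart, out to 27 mm from the axis, falling 28.5 mm per turn clockwise. They start 24.7 mm above the collar at angles not given, different on each neck; rim on collar = home.
- neck1 (a point): Second cylinder. Cap lowered on: pins rest on the ribs, rim 10 to 17 mm above the collar. Clockwise from there they jam on stop teeth (3.5 mm high, 6 deg wide, on each rib 26 deg before the next one's start). Counter-clockwise lightly pressed it climbs 0.8 mm per 10 deg and, within 120 deg, drops 9.5 mm into the thread start (rim 8 mm above the collar); teeth bar turning further.
- neck2 (a point): Third cylinder. If the cap stood on the teeth, a smaller 3.5 mm drop comes first; if it landed in the thread start already, the teeth bar turning back at once. From the thread start, 100 to 120 deg clockwise, sinking with the thread, brings the rim down on the collar (fully home, rim 0 mm above this point); some 13 deg on, an end stop bars turning.
- neck3 (a point): The same point on a fourth cylinder, as neck0. Necks need not all be used: each cap needs one of its own.
- bin: Grey open plastic bin, fixed, 250 x 250 mm outside, 45 mm high, walls and floor 6 mm. Origin: centre of its underside.
- plug: Brass plug, a stepped disc 44 mm across, 34 mm high, lying in the bin among the caps; not part of the job. Origin: centre of its underside.
- wrench: Steel wrench 200 mm long lying flat on the bench; leave it where it is.
- screwdriver: Screwdriver lying flat on the bench; leave it where it is.
- hammer: Hammer lying flat on the bench; leave it where it is.
- spray: Spray bottle 66 mm across, 170 mm high on the bench; leave it where it is.
- carton: Cardboard carton 100 x 140 x 70 mm on the bench; leave it where it is.
- tape: Black roll of tape 100 mm across, 25 mm high on the bench; leave it where it is.
There are look-alikes about, which are no part of the job. What is shaped like the cap2 but purple or red is not meant.

How it is judged:
At the end, for the whole second after the job is handed in: Every cap present sits on a cylinder's neck of its own, its rim less than 2 mm above the collar, within 4 mm of the axis, level within 0.05 rad, at rest and let go; the plug is still in the bin (((horizontal distance between cap0 and neck0 below 0.004 m and z of cap0 in the frame of neck0 between -0.004 and 0.002 m) or (horizontal distance between cap0 and neck1 below 0.004 m and z of cap0 in the frame of neck1 between -0.004 and 0.002 m) or (horizontal distance between cap0 and neck2 below 0.004 m and z of cap0 in the frame of neck2 between -0.004 and 0.002 m) or (horizontal distance between cap0 and neck3 below 0.004 m and z of cap0 in the frame of neck3 between -0.004 and 0.002 m)) and angle between each of cap0, cap1, cap2, cap3's own z axis and vertical below 0.05 rad and linear speed of each of cap0, cap1, cap2, cap3 below 0.02 m/s and ((horizontal distance between cap1 and neck0 below 0.004 m and z of cap1 in the frame of neck0 between -0.004 and 0.002 m) or (horizontal distance between cap1 and neck1 below 0.004 m and z of cap1 in the frame of neck1 between -0.004 and 0.002 m) or (horizontal distance between cap1 and neck2 below 0.004 m and z of cap1 in the frame of neck2 between -0.004 and 0.002 m) or (horizontal distance between cap1 and neck3 below 0.004 m and z of cap1 in the frame of neck3 between -0.004 and 0.002 m)) and ((horizontal distance between cap2 and neck0 below 0.004 m and z of cap2 in the frame of neck0 between -0.004 and 0.002 m) or (horizontal distance between cap2 and neck1 below 0.004 m and z of cap2 in the frame of neck1 between -0.004 and 0.002 m) or (horizontal distance between cap2 and neck2 below 0.004 m and z of cap2 in the frame of neck2 between -0.004 and 0.002 m) or (horizontal distance between cap2 and neck3 below 0.004 m and z of cap2 in the frame of neck3 between -0.004 and 0.002 m)) and ((horizontal distance between cap3 and neck0 below 0.004 m and z of cap3 in the frame of neck0 between -0.004 and 0.002 m) or (horizontal distance between cap3 and neck1 below 0.004 m and z of cap3 in the frame of neck1 between -0.004 and 0.002 m) or (horizontal distance between cap3 and neck2 below 0.004 m and z of cap3 in the frame of neck2 between -0.004 and 0.002 m) or (horizontal distance between cap3 and neck3 below 0.004 m and z of cap3 in the frame of neck3 between -0.004 and 0.002 m)) and x of plug in the frame of bin between -0.125 and 0.125 m and y of plug in the frame of bin between -0.125 and 0.125 m); the robot touches nothing.
It fails at once if a tool or other bystander on the bench is moved more than 40 mm (distance of any of wrench, screwdriver, hammer, spray, carton, tape from where it was at the start of the episode above 0.04 m).
Of cap0, cap1, cap2, cap3 only 3 to 4 are there at a start; the rules pass over those that are not, and their reading is None.
At some moment in a run one of cap0, cap1, cap2, cap3 may be knocked a few centimetres aside while the robot is not near it.
It also fails if it takes over 210 s, if anything falls off the work surface, if the arm or the gripper's body presses on something with over 40 N, if the wrist force passes 120 N, or if a joint passes its speed limit or range.

## Working session

There is one attempt and no reset: what is moved stays moved. The work goes in short steps, Python scripts to look and compute and a shell command to move; the robot and the scene stay as the last step left them, time stands still between calls to the robot, and variables do not carry over. Pictures are saved under pics/ and viewed, about 12 in all and at most 16, crops included, and the job is handed in when it is done.

```bash
mkdir -p pics
cat > h.py <<'E'
import numpy as np, cv2
from bench import status, imaging, ticket
def ray(p,uv):
    f=240/np.tan(np.radians(p["fovy"])/2); T=np.array(p["pose"])
    d=T[:3,:3]@np.array([(uv[0]-p["cx"])/f,(uv[1]-p["cy"])/f,1]); return T[:3,3],d
def at_z(p,uv,z):
    o,d=ray(p,uv); return o+d*(z-o[2])/d[2]
def proj(p,X):
    f=240/np.tan(np.radians(p["fovy"])/2); T=np.array(p["pose"])
    c=T[:3,:3].T@(np.array(X)-T[:3,3]); return np.array([p["cx"]+f*c[0]/c[2],p["cy"]+f*c[1]/c[2]])
E
python3 - <<'E'
from h import *
np.set_printoptions(precision=3,suppress=True)
print(status.state())
for n in ("top","side"):
    p=imaging.get_image(n); cv2.imwrite(f"pics/{n}0.png",p["image"]); print(n,p["fovy"],p["cx"],p["cy"]); print(np.array(p["pose"]))
    for q,z in (("cap0",0.006),("neck0",.15),("plug",.006),("bin",0)):
        for d in imaging.tip_of(p,q): print(q,np.round(d["confidence"],2),np.round(d["at"],1),at_z(p,d["at"],z))
E
```

```text
{'time': 0.0, 'joint_positions': array([ 1.3  ,  0.616, -0.013,  1.425,  0.008,  1.103, -0.04 ]), 'dq': array([-0.001, -0.   , -0.001, -0.002, -0.001, -0.   , -0.001]), 'joint_efforts': array([  0.   , -46.921,   0.26 , -17.103,   0.01 ,   0.01 ,   0.   ]), 'position': array([ 0.157, -0.63 ,  0.23 ]), 'tcp_rot': array([-3.116, -0.382,  0.001]), 'wrist_force': array([-0.532, -0.329,  0.502]), 'ft_torque': array([ 0.017, -0.013,  0.042]), 'width': 0.08562971355195112}
top 51.96717526373554 317.82864046208056 245.1130798393865
[[ 0.022 -0.984  0.178  0.337]
 [-1.    -0.024 -0.012 -0.03 ]
 [ 0.016 -0.178 -0.984  1.233]
 [ 0.     0.     0.     1.   ]]
cap0 0.91 [233.3 239.4] [0.568 0.169 0.006]
cap0 0.82 [185.1 284.5] [0.451 0.282 0.006]
cap0 0.8 [131.5 223.7] [0.603 0.429 0.006]
cap0 0.6 [228.1 280.5] [0.464 0.176 0.006]
cap0 0.57 [195.3 341.1] [0.314 0.248 0.006]
cap0 0.29 [205.2 255.7] [0.525 0.237 0.006]
neck0 0.95 [373.7 278.7] [ 0.46  -0.169  0.15 ]
neck0 0.82 [320.1 204.7] [ 0.626 -0.047  0.15 ]
neck0 0.79 [409.2 202.3] [ 0.637 -0.249  0.15 ]
neck0 0.58 [439.8 265.6] [ 0.493 -0.316
[... 214 characters left out ...]
836]
 [ 0.001 -0.647 -0.762  1.175]
 [ 0.     0.     0.     1.   ]]
cap0 0.95 [347.2 349.7] [0.46  0.166 0.006]
cap0 0.91 [294.9 343.1] [0.573 0.172 0.006]
cap0 0.9 [342.2 396.7] [0.451 0.274 0.006]
cap0 0.9 [248.9 460.4] [0.601 0.437 0.006]
cap0 0.75 [413.8 397.8] [0.308 0.248 0.006]
cap0 0.15 [370.5 149.7] [ 0.506 -0.475  0.006]
neck0 0.84 [369.2 150.3] [ 0.493 -0.31   0.15 ]
neck0 0.79 [305.9 157.8] [ 0.64  -0.253  0.15 ]
neck0 0.67 [378.  194.3] [ 0.451 -0.166  0.15 ]
neck0 0.58 [291.2 219.8] [ 0.628 -0.049  0.15 ]
plug 0.64 [312.4 370.3] [0.523 0.228 0.006]
plug 0.56 [304.  158.5] [ 0.681 -0.402  0.006]
plug 0.3 [299.6 342.1] [0.564 0.168 0.006]
bin 0.8 [317.7 373.4] [0.511 0.23  0.   ]
```

View pics/top0.png

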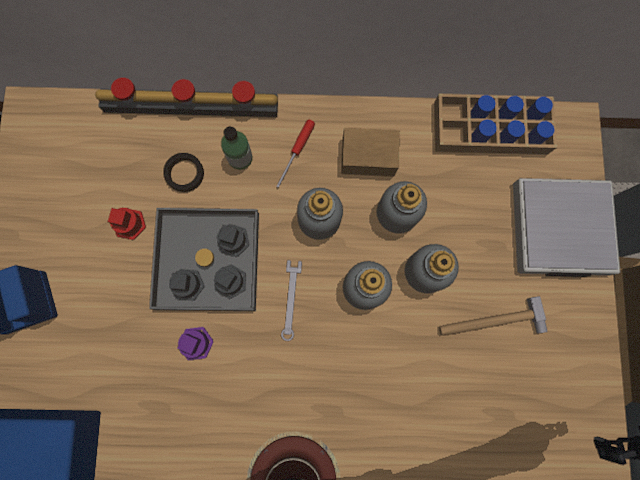

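View pics/side0.png

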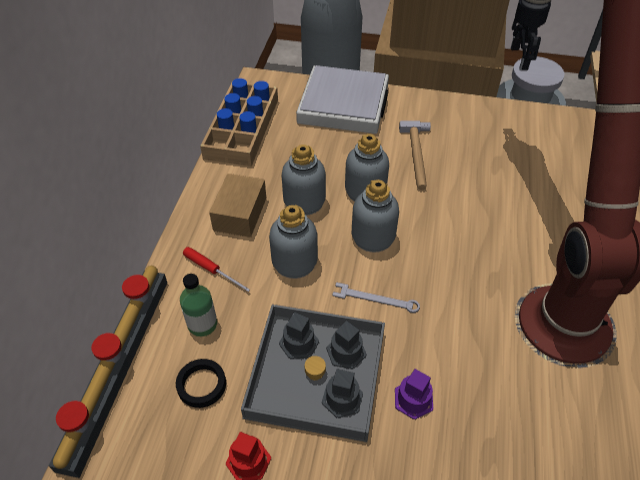

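The top view shows three dark caps in the bin at (232,238), (185,283), (230,280), with the plug at (204,257). The necks are at (320,204), (409,197), (442,264), (373,282). The red and purple caps are decoys. Next I rectify the views at the cap-top and neck-top planes.

```bash
cat >> h.py <<'E'
def rect(p,c,z,half=.045,n=200):  # image right=+x, up=+y
    W=np.float32([[c[0]-half,c[1]+half],[c[0]+half,c[1]+half],[c[0]+half,c[1]-half],[c[0]-half,c[1]-half]])
    src=np.float32([proj(p,[*w,z]) for w in W]); dst=np.float32([[0,0],[n,0],[n,n],[0,n]])
    im=cv2.warpPerspective(p["image"],cv2.getPerspectiveTransform(src,dst),(n,n),flags=cv2.INTER_CUBIC)
    im=cv2.convertScaleAbs(im,alpha=1.6,beta=10)
    for i in range(1,9):  # 10 mm ticks
        k=int(i*n*.01/(2*half)+ (n/2)%(n*.01/(2*half)) - n*.01/(2*half)) 
        cv2.line(im,(k,0),(k,n),(255,255,0) if k==n//2 else (90,90,0),1); cv2.line(im,(0,k),(n,k),(255,255,0) if k==n//2 else (90,90,0),1)
    return im
E
python3 - <<'E'
from h import *
ps=[imaging.get_image(n) for n in ("top","side")]
caps=[(.570,.170),(.451,.278),(.462,.171)]; necks=[(.627,-.048),(.638,-.251),(.493,-.313),(.456,-.167)]
cv2.imwrite("pics/caps.png",np.vstack([np.hstack([rect(p,c,.092) for c in caps]) for p in ps]))
cv2.imwrite("pics/necks.png",np.vstack([np.hstack([rect(p,c,.185) for c in necks]) for p in ps]))
E
```

```text
(no output)
```

View pics/caps.png

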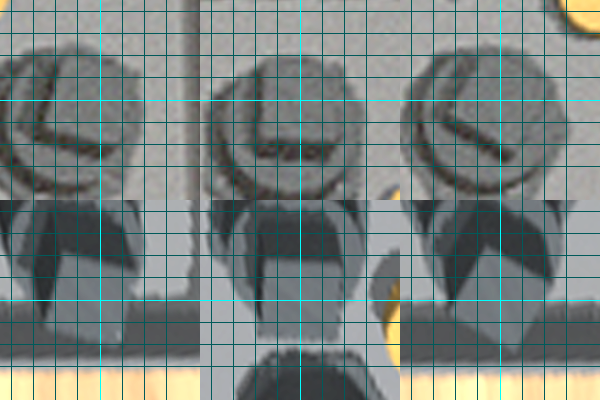

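View pics/necks.png

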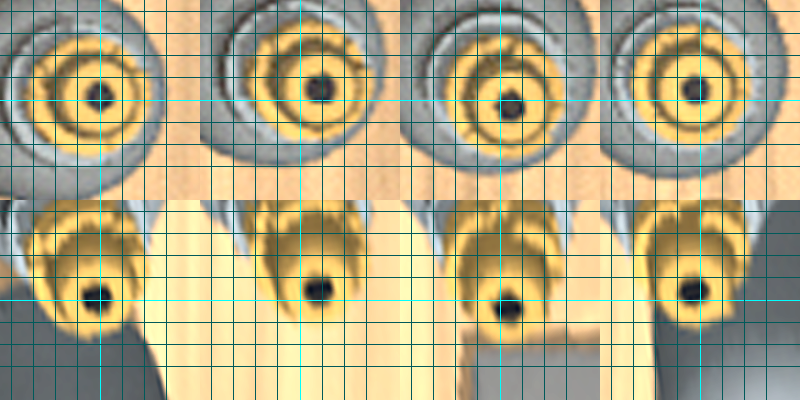

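The neck bore holes agree between the two cameras to about 1.5 mm. The cap yaws look like roughly -14°, 0° and -30°. I'll measure both more precisely.

```bash
cat >> h.py <<'E'
def rawrect(p,c,z,half,n=400):
    W=[(c[0]-half,c[1]+half),(c[0]+half,c[1]+half),(c[0]+half,c[1]-half),(c[0]-half,c[1]-half)]
    src=np.float32([proj(p,[*w,z]) for w in W]); dst=np.float32([[0,0],[n,0],[n,n],[0,n]])
    return cv2.warpPerspective(p["image"],cv2.getPerspectiveTransform(src,dst),(n,n),flags=cv2.INTER_LINEAR)
def squarefit(p,c,z,half=.035,n=400):
    """top square 36 mm: search shift+yaw for edge contrast of mean gradient along its outline"""
    g=cv2.GaussianBlur(cv2.cvtColor(rawrect(p,c,z,half,n),cv2.COLOR_BGR2GRAY),(0,0),4).astype(np.float32); s=n/(2*half)
    gx,gy=cv2.Sobel(g,cv2.CV_32F,1,0),cv2.Sobel(g,cv2.CV_32F,0,1)
    t=np.linspace(-.016,.016,25); best=(-1,)
    L=[];N=[]
    for k in range(4):
        a=k*np.pi/2; R=np.array([[np.cos(a),-np.sin(a)],[np.sin(a),np.cos(a)]])
        L.append((R@np.array([np.full(25,.018),t])).T); N.append(np.tile(R@[1,0],(25,1)))
    L=np.vstack(L);N=np.vstack(N)
    for yaw in np.radians(np.arange(-45,45,1.5)):
        R=np.array([[np.cos(yaw),-np.sin(yaw)],[np.sin(yaw),np.cos(yaw)]]); l=L@R.T; m=N@R.T
        for dx in np.arange(-.012,.0121,.001):
            for dy in np.arange(-.012,.0121,.001):
                u=np.clip(((l[:,0]+dx+half)*s).astype(int),0,n-1); v=np.clip(((half-l[:,1]-dy)*s).astype(int),0,n-1)
                e=np.abs((gx[v,u]*m[:,0]-gy[v,u]*m[:,1]).reshape(4,25).mean(1)); q=np.minimum(e,40).sum()
                if q>best[0]: best=(q,c[0]+dx,c[1]+dy,np.degrees(yaw))
    return np.round(best,4)
def hole(p,c,z=.185,half=.012,n=240):
    g=cv2.cvtColor(rawrect(p,c,z,half,n),cv2.COLOR_BGR2GRAY); m=cv2.moments((g<60).astype(np.uint8),True); s=n/(2*half)
    return np.round([c[0]+m["m10"]/m["m00"]/s-half,c[1]+half-m["m01"]/m["m00"]/s],4)
def jaw():
    from scipy.spatial.transform import Rotation as R
    y=R.from_rotvec(status.state()["tcp_rot"]).as_matrix()[:,1]; return np.degrees(np.arctan2(y[1],y[0]))
E
cat > meas.py <<'E'
from h import *
import sys
ps=[imaging.get_image(n) for n in ("top","side")]
for c in [(.568,.170),(.451,.278),(.461,.170)]: print("cap",*[squarefit(p,c,.092) for p in ps])
for c in [(.626,-.047),(.647,-.2465),(.4976,-.316),(.453,-.163)]: print("neck",*[hole(p,c) for p in ps])
print(jaw(),status.state()["position"],status.state()["time"])
E
python3 meas.py
```

```text
cap [ 32.3648   0.567    0.171  -16.5   ] [ 35.4684   0.566    0.17   -16.5   ]
cap [36.4344  0.452   0.279  -3.    ] [47.8784  0.452   0.278  -3.    ]
cap [ 29.7206   0.464    0.171  -30.    ] [ 37.0436   0.462    0.171  -31.5   ]
neck [ 0.6268 -0.0464] [ 0.6255 -0.0473]
neck [ 0.6471 -0.246 ] [ 0.6462 -0.2467]
neck [ 0.4976 -0.3158] [ 0.4964 -0.3164]
neck [ 0.454  -0.1625] [ 0.453  -0.1631]
-76.03184582388093 [ 0.15691309 -0.63074198  0.23132712] 0.7
```

```bash
python3 -m handwheel '[[[0.034,0.023,0.017],0,1],[[0.034,0.023,0.017],0,1],[[0.034,0.023,0.017],0,1],[[0.034,0.023,0.017],0,1],[[0.034,0.023,0.017],0,1],[[0.034,0.023,0.017],0,1],[[0.034,0.023,0.017],0,1],[[0.034,0.023,0.017],0,1],[[0.034,0.023,0.017],0,1],[[0.034,0.023,0.017],0,1]]'
python3 -m handwheel '[[[0,0.045,0],0.07,1],[[0,0.045,0],0.07,1],[[0,0.045,0],0.07,1],[[0,0.045,0],0.07,1],[[0,0.045,0],0.07,1],[[0,0.045,0],0.07,1],[[0,0.045,0],0.07,1],[[0,0.045,0],0.07,1],[[0,0.045,0],0.07,1],[[0,0.045,0],0.07,1],[[0,0.045,0],0.09,1],[[0,0,0],0,1]]'
python3 -c "
from h import *;s=status.state();print(jaw(),s['joint_positions'],s['position'])"
```

```text
time: 1.7
position: [0.498, -0.3996, 0.4023]
tcp_rot: [3.118, 0.382, 0.001]
wrist_force: [0.5, -0.5, -0.3]
width: 0.0855
time: 2.9
position: [0.4953, 0.1027, 0.4018]
tcp_rot: [-2.715, -1.571, -0.004]
wrist_force: [-0.7, 0.5, 0.0]
width: 0.0853
-29.89685908354419 [ 0.0549628   0.28107557 -0.41248486  1.51773912  0.10837873  1.36452925
 -0.88689638] [0.49528712 0.10266442 0.4017604 ]
```

```bash
python3 -m handwheel '[[[-0.004,0.0085,-0.034],-0.014,1],[[-0.004,0.0085,-0.034],0,1],[[-0.004,0.0085,-0.034],0,1],[[-0.004,0.0085,-0.034],0,1],[[-0.004,0.0085,-0.034],0,1],[[-0.004,0.0085,-0.034],0,1],[[-0.004,0.0085,-0.034],0,1],[[-0.004,0.0085,-0.034],0,1],[[0,0,-0.024],0,1],[[0,0,-0.024],0,1],[[0,0,-0.024],0,1],[[0,0,0],0,1]]'
python3 -c "
from h import *;s=status.state();print(jaw(),s['joint_positions'],s['position'])
p=imaging.get_image('side');print(squarefit(p,(.463,.171),.092));u=proj(p,(.463,.171,.08)).astype(int);cv2.imwrite('pics/g1.png',cv2.resize(p['image'][u[1]-110:u[1]+90,u[0]-130:u[0]+130],None,fx=2.5,fy=2.5))"
```

```text
time: 4.1
position: [0.4634, 0.1609, 0.055]
tcp_rot: [-2.742, -1.533, 0.009]
wrist_force: [-0.4, -0.4, 0.5]
width: 0.0855
-31.59851708121977 [-0.19823435  0.65632149 -0.27019732  2.0427727   0.35267453  0.49222123
 -1.28036119] [0.46337226 0.16094681 0.05501235]
[ 25.3725   0.467    0.181  -24.    ]
```

View pics/g1.png

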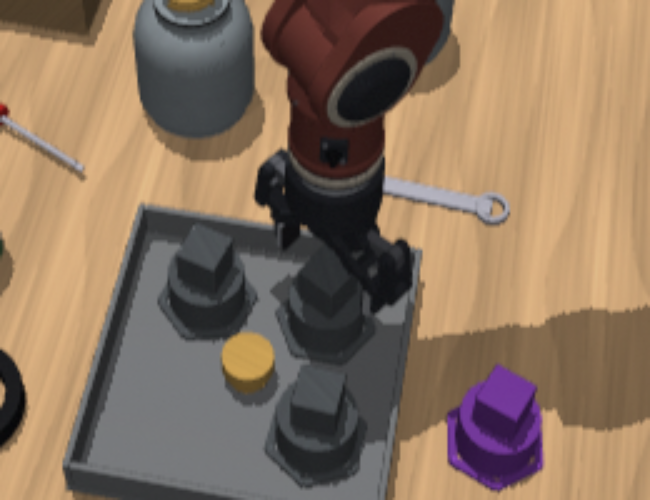

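The jaws straddle cap C but sit 10 mm short in y. I'll correct that and grip.

```bash
python3 -m handwheel '[[[0,0.005,0.003],0.013,1],[[0,0.005,0],0,1],[[0,0,0],0,1]]'
python3 -m handwheel '[[[0,0,0],0,-1],[[0,0,0],0,-1],[[0,0,0],0,-1],[[0,0,0],0,-1],[[0,0,0],0,-1],[[0,0,0],0,-1],[[0,0,0],0,-1],[[0,0,0],0,-1]]'
python3 -m handwheel '[[[0,0,0.01],0,-1],[[0,0,0.03],0,-1],[[0,0,0.04],0,-1],[[0,0,0.04],0,-1],[[0,0,0.04],0,-1],[[0,0,0.04],0,-1],[[0,0,0.03],0,-1],[[0,0,0],0,-1]]'
python3 -c "
from h import *;s=status.state();print(jaw(),s['joint_positions'],s['position'])"
```

```text
time: 4.45
position: [0.4659, 0.174, 0.0618]
tcp_rot: [-2.73, -1.553, -0.006]
wrist_force: [-0.8, -0.7, 0.6]
width: 0.0858
time: 5.25
position: [0.4648, 0.1722, 0.0605]
tcp_rot: [2.732, 1.551, -0.0]
wrist_force: [-1.8, -0.1, 4.6]
width: 0.0352
time: 6.05
position: [0.4669, 0.1734, 0.2942]
tcp_rot: [2.731, 1.551, 0.015]
wrist_force: [0.9, 0.7, -4.4]
width: 0.0352
-30.826814660873147 [-0.08711806  0.33642989 -0.42896252  1.75289686  0.157712    1.07650898
 -1.10667421] [0.46687931 0.17344858 0.29423523]
```

```bash
python3 -m handwheel '[[[-0.001,-0.035,0],0,-1],[[-0.001,-0.035,0],0,-1],[[-0.001,-0.035,0],0,-1],[[-0.001,-0.035,0],0,-1],[[-0.001,-0.035,0],0,-1],[[-0.001,-0.035,0],0,-1],[[-0.001,-0.035,0],0,-1],[[-0.002,-0.035,0],0,-1],[[-0.001,-0.035,0],0,-1],[[-0.001,-0.019,0],0,-1],[[0,0,0],0,-1],[[0,0,0],0,-1]]'
python3 -c "
from h import *;s=status.state();print(jaw(),s['joint_positions'],s['position'])
for n in ('top','side'):
  p=imaging.get_image(n);print(squarefit(p,(.4545,-.162),s['position'][2]+.0315))"
```

```text
time: 7.25
position: [0.4527, -0.1611, 0.2884]
tcp_rot: [-2.729, -1.549, 0.003]
wrist_force: [0.3, 1.1, -3.9]
width: 0.0351
-30.85363930856953 [ 0.51826407  0.3073465  -0.29574127  1.7979425   0.09986776  1.0553185
 -0.35258939] [ 0.45273267 -0.16109432  0.28841896]
[ 29.5934   0.4665  -0.15   -31.5   ]
[42.4611  0.4665 -0.174  15.    ]
```

```bash
python3 -m handwheel '[[[0.0018,0,-0.02],0,-1],[[0,0,-0.02],0,-1],[[0,0,0],0,-1],[[0,0,-0.006],0,-1],[[0,0,-0.006],0,-1],[[0,0,0],0,-1]]'
python3 -m handwheel '[[[0,0,-0.004],0,-1],[[0,0,-0.004],0,-1],[[0,0,-0.004],0,-1],[[0,0,0],0,-1]]'
```

```text
time: 7.95
position: [0.4555, -0.1614, 0.2381]
tcp_rot: [-2.731, -1.552, 0.001]
wrist_force: [0.9, 0.1, -3.0]
width: 0.0353
time: 8.35
position: [0.4553, -0.1617, 0.2257]
tcp_rot: [-2.731, -1.551, 0.001]
wrist_force: [-0.1, 0.4, -4.2]
width: 0.0353
```

```bash
for i in 1; do python3 -m handwheel '[[[0,0,-0.003],0,-1],[[0,0,0],0,-1]]'; python3 -m handwheel '[[[0,0,-0.003],0,-1],[[0,0,0],0,-1]]';  python3 -m handwheel '[[[0,0,-0.002],0,-1],[[0,0,0],0,-1]]'; done | grep -v -e tcp -e width
```

```text
time: 8.55
position: [0.4555, -0.1617, 0.223]
wrist_force: [-0.2, 0.4, -3.6]
time: 8.75
position: [0.4555, -0.1617, 0.22]
wrist_force: [0.3, 0.8, -4.0]
time: 8.95
position: [0.4556, -0.1618, 0.2181]
wrist_force: [-0.4, 0.1, -3.6]
```

```bash
(python3 -m handwheel '[[[0,0,-0.002],0,-1],[[0,0,0],0,-1]]'; python3 -m handwheel '[[[0,0,-0.002],0,-1],[[0,0,0],0,-1]]';  python3 -m handwheel '[[[0,0,-0.002],0,-1],[[0,0,0],0,-1]]') | grep -v -e tcp -e width
```

```text
time: 9.15
position: [0.4558, -0.1617, 0.2174]
wrist_force: [-2.8, 1.0, 4.1]
time: 9.35
position: [0.4559, -0.1617, 0.2172]
wrist_force: [-5.7, 1.6, 14.3]
time: 9.55
position: [0.456, -0.1616, 0.217]
wrist_force: [-8.6, 2.4, 26.1]
```

Contact is at a TCP height of 0.2175, so the rim is about 13 mm above the collar. Now I'll back off slightly and turn CCW.

```bash
(python3 -m handwheel '[[[-0.0012,0.0003,0.0015],0,-1],[[0,0,0],0.08,-1],[[0,0,0.0004],0.1,-1],[[0,0,0.0004],0.1,-1],[[0,0,0],0,-1]]'; python3 -m handwheel '[[[0,0,0.0004],0.1,-1],[[0,0,0.0004],0.1,-1],[[0,0,0.0004],0.1,-1],[[0,0,0],0,-1]]';  python3 -c "
from h import *;print(jaw(), status.state()['ft_torque'])") | grep -v -e tcp -e width
```

```text
time: 10.05
position: [0.4556, -0.1612, 0.2184]
wrist_force: [-5.5, 1.8, 20.2]
time: 10.45
position: [0.4552, -0.1612, 0.2197]
wrist_force: [-6.4, 1.8, 20.8]
2.53608080764387 [0.46937709 1.85524355 0.2474035 ]
```

```bash
(python3 -m handwheel '[[[-0.001,0.0003,0.0005],0.1,-1],[[0,0,0.0005],0.1,-1],[[0,0,0.0005],0.1,-1],[[0,0,0],0,-1]]'; python3 -m handwheel '[[[0,0,0.0005],0.1,-1],[[0,0,0.0005],0.1,-1],[[0,0,0.0005],0.1,-1],[[0,0,0],0,-1]]';  python3 -c "
from h import *;print(jaw(), status.state()['ft_torque'])") | grep -v -e tcp -e width
```

```text
time: 10.85
position: [0.4541, -0.161, 0.2183]
wrist_force: [-2.7, 0.9, 3.4]
time: 11.25
position: [0.4534, -0.1614, 0.2181]
wrist_force: [-0.4, 0.6, -3.7]
36.61058204693408 [-0.00449181  0.01031928 -0.03067419]
```

Contact was lost, so a drop has occurred. I'll lower to find the level.

```bash
(python3 -m handwheel '[[[0,0,-0.002],0,-1],[[0,0,-0.002],0,-1],[[0,0,0],0,-1]]'; python3 -m handwheel '[[[0,0,-0.002],0,-1],[[0,0,-0.001],0,-1],[[0,0,0],0,-1]]';  python3 -c "
from h import *;print(jaw(), status.state()['ft_torque'])") | grep -v -e tcp -e width
```

```text
time: 11.55
position: [0.4532, -0.1612, 0.2143]
wrist_force: [-0.3, -0.1, -2.7]
time: 11.85
position: [0.4538, -0.1612, 0.2133]
wrist_force: [-2.7, 0.5, 6.9]
36.75426951508361 [ 0.12451676  0.78829336 -0.00900853]
```

```bash
(python3 -m handwheel '[[[-0.0005,0,-0.0005],-0.12,-1],[[0,0,-0.0005],-0.12,-1],[[0,0,-0.0006],-0.12,-1],[[0,0,-0.0005],-0.12,-1],[[0,0,0],0,-1]]'; python3 -m handwheel '[[[0,0,-0.0005],-0.12,-1],[[0,0,-0.0006],-0.12,-1],[[0,0,-0.0005],-0.12,-1],[[0,0,-0.0006],-0.12,-1],[[0,0,0],0,-1]]';  python3 -c "
from h import *;print(jaw(), status.state()['ft_torque'])") | grep -v -e tcp -e width
```

```text
time: 12.35
position: [0.4544, -0.1611, 0.2111]
wrist_force: [-1.2, -0.4, 5.1]
time: 12.85
position: [0.4548, -0.1613, 0.2089]
wrist_force: [-0.2, -0.2, 5.8]
-18.140569233935217 [-0.00207004 -0.06728266 -0.23922587]
```

```bash
(python3 -m handwheel '[[[0,0,-0.0005],-0.12,-1],[[0,0,-0.0005],-0.12,-1],[[0,0,-0.0006],-0.12,-1],[[0,0,-0.0005],-0.12,-1],[[0,0,0],0,-1]]'; python3 -m handwheel '[[[0,0,-0.0005],-0.12,-1],[[0,0,-0.0006],-0.12,-1],[[0,0,-0.0005],-0.12,-1],[[0,0,0],0,-1]]';  python3 -c "
from h import *;print(jaw(), status.state()['ft_torque'])";python3 -m handwheel '[[[0,0,-0.0005],-0.1,-1],[[0,0,0],-0.1,-1],[[0,0,0],0,-1]]';  python3 -c "
from h import *;print(jaw(), status.state()['ft_torque'])") | grep -v -e tcp -e width
```

```text
time: 13.35
position: [0.4552, -0.1615, 0.2067]
wrist_force: [1.6, -1.1, 5.5]
time: 13.75
position: [0.4554, -0.1621, 0.2051]
wrist_force: [2.0, -1.0, 5.2]
-66.15668057099701 [-0.32182996 -0.45500278 -0.25043325]
time: 14.05
position: [0.4554, -0.1624, 0.2044]
wrist_force: [3.8, -3.6, 5.5]
-77.53642324800491 [-0.75363878 -0.67828327 -0.1673242 ]
```

```bash
(python3 -m handwheel '[[[0,0,-0.0005],-0.08,-1],[[0,0,0],0,-1]]';  python3 -c "
from h import *;print(jaw(), status.state()['ft_torque'])";python3 -m handwheel '[[[0,0,-0.0005],-0.08,-1],[[0,0,0],0,-1]]';  python3 -c "
from h import *;print(jaw(), status.state()['ft_torque'])") | grep -v -e tcp -e width
```

```text
time: 14.25
position: [0.4555, -0.1627, 0.2044]
wrist_force: [2.7, -2.1, 6.8]
-82.09439973751205 [-0.76112221 -0.47007931 -0.05843339]
time: 14.45
position: [0.4555, -0.163, 0.2043]
wrist_force: [1.7, -2.4, 10.3]
-86.68848413547109 [-0.79261668 -0.19370061 -0.07321994]
```

Cap 1 is home: its height stayed constant while turning. I'll release it, lift clear and check.

```bash
(python3 -m handwheel '[[[0,0,0.0005],0,1],[[0,0,0],0,1],[[0,0,0],0,1],[[0,0,0],0,1],[[0,0,0],0,1],[[0,0,0.02],0,1],[[0,0,0.03],0,1],[[0,0,0.04],0,1],[[0,0,0.03],0,1]]';
python3 -m handwheel '[[[0.005,0.045,0.005],0.1,1],[[0.008,0.045,0],0.12,1],[[0.01,0.045,0],0.12,1],[[0.01,0.045,0],0.12,1],[[0.01,0.045,0],0.12,1],[[0.01,0.04,0],0.12,1],[[0,0,0],0,1]]') | grep -v -e tcp
python3 - <<'E'
from h import *
s=status.state();print(jaw(),s['position'],s['joint_positions'])
ps=[imaging.get_image(n) for n in ("top","side")]
for c in [(.568,.170),(.451,.278)]: print("cap",*[squarefit(p,c,.092) for p in ps])
print("home",*[squarefit(p,(.4545,-.163),.236) for p in ps])
cv2.imwrite("pics/s1.png",ps[1]["image"])
E
```

```text
time: 15.35
position: [0.4532, -0.1612, 0.3248]
wrist_force: [-0.1, 0.6, -0.1]
width: 0.0856
time: 16.05
position: [0.5056, 0.1116, 0.3274]
wrist_force: [-0.1, 0.0, 0.0]
width: 0.0854
-46.06633135489597 [0.50559805 0.11163391 0.32742783] [-0.05867873  0.33305853 -0.27712832  1.64083224  0.09105422  1.17997353
 -1.15998337]
cap [ 6.1962  0.578   0.16   42.    ] [ 38.2565   0.566    0.17   -15.    ]
cap [35.4749  0.452   0.279  -4.5   ] [47.2877  0.452   0.278  -4.5   ]
home [34.0959  0.4545 -0.163   6.    ] [58.7348  0.4515 -0.162   9.    ]
```

View pics/s1.png

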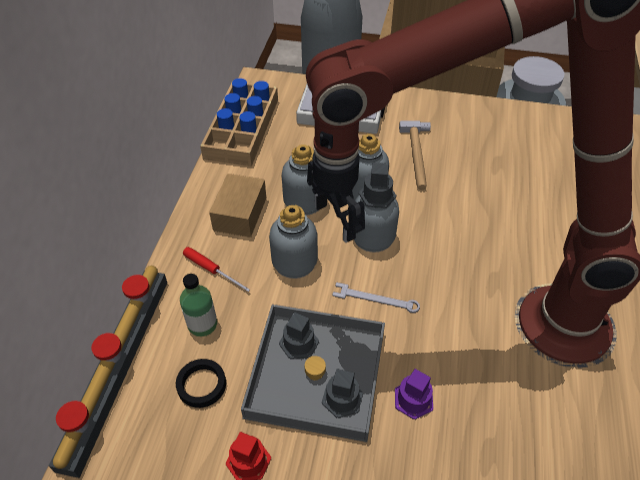

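Cap 1 sits level and fully down at pixel (378,190), and the other caps have not moved. Next is cap A at (0.566, 0.170), yaw -16°.

```bash
python3 -m handwheel '[[[0.01,0.01,-0.03],0.088,1],[[0.01,0.01,-0.03],0.088,1],[[0.01,0.01,-0.03],0.088,1],[[0.01,0.01,-0.03],0.088,1],[[0.01,0.01,-0.03],0.088,1],[[0.0105,0.009,-0.03],0.088,1],[[0,0,0],0,1],[[0,0,-0.035],0,1],[[0,0,-0.03],0,1],[[0,0,0],0,1]]
' | grep -v tcp
python3 -c "
from h import *;s=status.state();print(jaw(),s['joint_positions'],s['position'])"
```

```text
time: 17.15
position: [0.5642, 0.1594, 0.0804]
wrist_force: [-1.0, -0.6, -0.9]
width: 0.0854
-16.834701040777034 [-0.12015824  0.72008266 -0.31424618  1.75611214  0.31584861  0.72355475
 -0.89547839] [0.56417021 0.15937201 0.08039328]
```

```bash
(python3 -m handwheel '[[[0.002,0.0105,0],0.02,1],[[0,0,-0.01],0,1],[[0,0,-0.01],0,1],[[0,0,0],0,1]]'
python3 -m handwheel '[[[0,0,0],0,-1],[[0,0,0],0,-1],[[0,0,0],0,-1],[[0,0,0],0,-1],[[0,0,0],0,-1],[[0,0,0],0,-1],[[0,0,0],0,-1],[[0,0,0],0,-1]]'
python3 -m handwheel '[[[0,0,0.01],0,-1],[[0,0,0.03],0,-1],[[0,0,0.04],0,-1],[[0,0,0.04],0,-1],[[0,0,0.04],0,-1],[[0,0,0.04],0,-1],[[0,0,0.035],0,-1],[[0,0,0],0,-1]]')|grep -v tcp
python3 -c "
from h import *;s=status.state();print(jaw(),s['joint_positions'],s['position'])"
```

```text
time: 17.55
position: [0.5678, 0.1728, 0.062]
wrist_force: [0.2, -0.6, -0.9]
width: 0.0853
time: 18.35
position: [0.5687, 0.1736, 0.0633]
wrist_force: [-1.2, -0.0, 5.1]
width: 0.0349
time: 19.15
position: [0.5707, 0.1746, 0.3034]
wrist_force: [0.2, 0.4, -2.8]
width: 0.0353
-15.484256057600431 [-0.08485724  0.49174719 -0.4041698   1.47528977  0.20114135  1.20435873
 -0.78647622] [0.5707279  0.17459199 0.30340786]
```

```bash
(python3 -m handwheel '[[[0.009,-0.036,0],0,-1],[[0.009,-0.036,0],0,-1],[[0.009,-0.036,0],0,-1],[[0.009,-0.036,0],0,-1],[[0.009,-0.036,0],0,-1],[[0.0115,-0.038,0],0,-1],[[0,0,0],0,-1],[[0,0,-0.02],0,-1],[[0,0,-0.02],0,-1],[[0,0,-0.012],0,-1],[[0,0,0],0,-1]]')|grep -v tcp
python3 -c "
from h import *;s=status.state();print(jaw(),s['joint_positions'],s['position'])"
```

```text
time: 20.25
position: [0.623, -0.0449, 0.2425]
wrist_force: [-1.0, 0.2, -2.6]
width: 0.035
-15.458217162577961 [ 0.24840917  0.58999475 -0.36261281  1.47300993  0.21996359  1.1261583
 -0.42409464] [ 0.62295436 -0.04489834  0.2425299 ]
```

```bash
(python3 -m handwheel '[[[0.004,0.0015,0],0,-1],[[0,0,0],0,-1]]'; python3 -m handwheel '[[[0,0,-0.004],0,-1],[[0,0,-0.004],0,-1],[[0,0,-0.004],0,-1],[[0,0,0],0,-1]]'; python3 -m handwheel '[[[0,0,-0.003],0,-1],[[0,0,-0.002],0,-1],[[0,0,0],0,-1]]')|grep -v -e tcp -e width
```

```text
time: 20.45
position: [0.6303, -0.0425, 0.2469]
wrist_force: [-0.1, -0.6, -1.7]
time: 20.85
position: [0.6284, -0.0433, 0.233]
wrist_force: [0.1, -0.3, -2.2]
time: 21.15
position: [0.6288, -0.0432, 0.2284]
wrist_force: [0.2, 0.3, -2.0]
```

```bash
(python3 -m handwheel '[[[-0.0012,0,-0.003],0,-1],[[0,0,0],0,-1]]'; python3 -m handwheel '[[[0,0,-0.002],0,-1],[[0,0,0],0,-1]]'; python3 -m handwheel '[[[0,0,-0.002],0,-1],[[0,0,0],0,-1]]')|grep -v -e tcp -e width
```

```text
time: 21.35
position: [0.6279, -0.0432, 0.2256]
wrist_force: [1.2, 0.4, -2.8]
time: 21.55
position: [0.628, -0.0432, 0.2237]
wrist_force: [0.2, -0.3, -2.7]
time: 21.75
position: [0.6279, -0.0432, 0.2216]
wrist_force: [0.7, 0.2, -2.1]
```

```bash
(python3 -m handwheel '[[[0,0,-0.002],0,-1],[[0,0,0],0,-1]]'; python3 -m handwheel '[[[0,0,-0.002],0,-1],[[0,0,0],0,-1]]'; python3 -m handwheel '[[[0,0,-0.002],0,-1],[[0,0,0],0,-1]]')|grep -v -e tcp -e width
```

```text
time: 21.95
position: [0.628, -0.0431, 0.2207]
wrist_force: [-0.6, 0.1, 2.7]
time: 22.15
position: [0.6281, -0.043, 0.2205]
wrist_force: [-2.6, -1.1, 10.0]
time: 22.35
position: [0.6281, -0.0429, 0.2204]
wrist_force: [-6.3, 0.1, 15.8]
```

```bash
(python3 -m handwheel '[[[-0.0005,0,0],0.08,-1],[[0,0,0.0004],0.1,-1],[[0,0,0.0005],0.1,-1],[[0,0,0],0,-1]]'; python3 -m handwheel '[[[-0.0005,0,0.0005],0.1,-1],[[0,0,0.0005],0.1,-1],[[0,0,0.0004],0.1,-1],[[0,0,0],0,-1]]'; python3 -m handwheel '[[[0,0,0.0005],0.1,-1],[[0,0,0.0005],0.1,-1],[[0,0,0.0004],0.1,-1],[[0,0,0],0,-1]]'; python3 -c "
from h import *;print(jaw(), status.state()['ft_torque'])")|grep -v -e tcp -e width
```

```text
time: 22.75
position: [0.6278, -0.0428, 0.2216]
wrist_force: [-4.9, -0.6, 17.6]
time: 23.15
position: [0.6267, -0.043, 0.223]
wrist_force: [-7.2, -1.0, 19.1]
time: 23.55
position: [0.6255, -0.0436, 0.2189]
wrist_force: [-1.9, 0.4, -1.3]
34.92975754195635 [-0.09539524  0.55293985 -0.05298507]
```

```bash
(python3 -m handwheel '[[[0,0,-0.002],0,-1],[[0,0,0],0,-1]]'; python3 -m handwheel '[[[0,0,-0.0015],0,-1],[[0,0,0],0,-1]]'; python3 -m handwheel '[[[0,0,-0.0015],0,-1],[[0,0,0],0,-1]]'; python3 -c "
from h import *;print(jaw(), status.state()['ft_torque'])")|grep -v -e tcp -e width
```

```text
time: 23.75
position: [0.6256, -0.0435, 0.2164]
wrist_force: [-3.3, -0.4, -2.2]
time: 23.95
position: [0.6257, -0.0435, 0.2155]
wrist_force: [-3.7, -0.8, -0.9]
time: 24.15
position: [0.6257, -0.0434, 0.2152]
wrist_force: [-6.5, -0.8, 5.0]
34.91977969386516 [-0.3264043   1.70617493 -0.08750883]
```

Cap 2 is in the thread start. Turning clockwise.

```bash
(python3 -m handwheel '[[[-0.0005,0,-0.0005],-0.12,-1],[[-0.0005,0,-0.0005],-0.12,-1],[[0,0,-0.0006],-0.12,-1],[[0,0,-0.0005],-0.12,-1],[[0,0,0],0,-1]]'; python3 -m handwheel '[[[0,0,-0.0005],-0.12,-1],[[0,0,-0.0006],-0.12,-1],[[0,0,-0.0005],-0.12,-1],[[0,0,-0.0006],-0.12,-1],[[0,0,0],0,-1]]';python3 -m handwheel '[[[0,0,-0.0005],-0.12,-1],[[0,0,-0.0006],-0.12,-1],[[0,0,-0.0005],-0.12,-1],[[0,0,-0.0006],-0.12,-1],[[0,0,0],0,-1]]';  python3 -c "
from h import *;print(jaw(), status.state()['ft_torque'])") | grep -v -e tcp -e width
```

```text
time: 24.65
position: [0.627, -0.0429, 0.2131]
wrist_force: [-1.0, -1.2, -0.0]
time: 25.15
position: [0.6281, -0.0431, 0.211]
wrist_force: [1.3, -0.4, -1.0]
time: 25.65
position: [0.6291, -0.0442, 0.209]
wrist_force: [5.0, -2.6, -1.7]
-47.360604179900704 [-0.64549578 -1.29189511 -0.04875403]
```

```bash
(python3 -m handwheel '[[[0.001,-0.001,-0.0008],-0.12,-1],[[0.0005,-0.0005,-0.0007],-0.12,-1],[[0,0,-0.0006],-0.12,-1],[[0,0,0],0,-1]]'; python3 -c "
from h import *;print(jaw(), status.state()['ft_torque'])"; python3 -m handwheel '[[[0,0,-0.0006],-0.1,-1],[[0,0,-0.0005],-0.1,-1],[[0,0,0],0,-1]]'; python3 -c "
from h import *;print(jaw(), status.state()['ft_torque'])";python3 -m handwheel '[[[0,0,-0.0004],-0.08,-1],[[0,0,0],0,-1]]';  python3 -c "
from h import *;print(jaw(), status.state()['ft_torque'])") | grep -v -e tcp -e width
```

```text
time: 26.05
position: [0.63, -0.0455, 0.2074]
wrist_force: [5.0, -2.6, 1.9]
-67.9670728111521 [-0.62718581 -1.02150419 -0.15261966]
time: 26.35
position: [0.6302, -0.0463, 0.2073]
wrist_force: [4.4, -3.6, 6.2]
-79.43213139652092 [-0.93463662 -0.73543334 -0.13168025]
time: 26.55
position: [0.6305, -0.0466, 0.2074]
wrist_force: [4.1, -4.0, 6.9]
-83.8993279783678 [-1.0477835  -0.72214367  0.20323964]
```

Cap 2 is home, with the height constant while turning. Releasing and going to cap B.

```bash
(python3 -m handwheel '[[[0,0,0.0005],0,1],[[0,0,0],0,1],[[0,0,0],0,1],[[0,0,0],0,1],[[0,0,0],0,1],[[0,0,0.02],0,1],[[0,0,0.03],0,1],[[0,0,0.04],0,1],[[0,0,0.03],0,1]]';
python3 -m handwheel '[[[-0.015,0.025,0],0.12,1],[[-0.015,0.025,0],0.12,1],[[-0.015,0.025,0],0.12,1],[[-0.015,0.025,0],0.12,1],[[-0.015,0.025,0],0.12,1],[[-0.015,0.025,0],0.12,1],[[-0.015,0.025,0],0.12,1],[[-0.015,0.025,0],0.12,1],[[0,0,0],0,1]]') | grep -v -e tcp
python3 - <<'E'
from h import *
s=status.state();print(jaw(),s['position'],s['joint_positions'])
ps=[imaging.get_image(n) for n in ("top","side")]
for c in [(.451,.278)]: print("cap",*[squarefit(p,c,.092) for p in ps])
for c in [(.4545,-.163),(.6265,-.0465)]: print("home",*[squarefit(p,c,.236) for p in ps])
print(*[hole(p,(.647,-.246)) for p in ps])
E
```

```text
time: 27.45
position: [0.6276, -0.0445, 0.3271]
wrist_force: [0.6, 0.4, -0.6]
width: 0.0854
time: 28.35
position: [0.5045, 0.1605, 0.3253]
wrist_force: [-0.1, 0.5, 0.0]
width: 0.0856
-28.61086067343313 [0.50445038 0.1604866  0.32529253] [-0.12777133  0.35776209 -0.31480727  1.61357018  0.11299217  1.18871979
 -0.96546915]
cap [  5.0596   0.451    0.267  -22.5   ] [29.52   0.453  0.278  0.   ]
home [34.5355  0.4545 -0.163   6.    ] [59.0841  0.4515 -0.162   9.    ]
home [ 4.9065e+01  6.2650e-01 -4.7500e-02  6.0000e+00] [ 4.60044e+01  6.25500e-01 -4.55000e-02  9.00000e+00]
[ 0.6471 -0.2461] [ 0.6459 -0.247 ]
```

```bash
python3 -m handwheel '[[[-0.009,0.02,-0.03],0.072,1],[[-0.009,0.02,-0.03],0.072,1],[[-0.009,0.02,-0.03],0.072,1],[[-0.009,0.02,-0.03],0.072,1],[[-0.009,0.02,-0.03],0.072,1],[[-0.0075,0.0175,-0.03],0.072,1],[[0,0,0],0,1],[[0,0,-0.035],0,1],[[0,0,-0.02],0,1],[[0,0,0],0,1]]
' | grep -v tcp
python3 -c "
from h import *;s=status.state();print(jaw(),s['joint_positions'],s['position'])"
```

```text
time: 29.45
position: [0.4554, 0.2698, 0.0885]
wrist_force: [0.4, -0.1, 0.5]
width: 0.0855
-4.736501806018516 [-0.35801448  0.64451884 -0.33537018  1.91485149  0.33988161  0.64217431
 -0.98926595] [0.45542217 0.26979105 0.08848606]
```

```bash
(python3 -m handwheel '[[[-0.003,0.0065,0],0.01,1],[[0,0,-0.014],0,1],[[0,0,-0.014],0,1],[[0,0,0],0,1],[[0,0,0],0,1]]')|grep -v tcp
```

```text
time: 29.95
position: [0.4529, 0.2799, 0.0634]
wrist_force: [0.6, -0.7, 0.7]
width: 0.0856
```

```bash
(python3 -m handwheel '[[[-0.0005,-0.0015,-0.003],0,1],[[0,0,0],0,1]]'
python3 -m handwheel '[[[0,0,0],0,-1],[[0,0,0],0,-1],[[0,0,0],0,-1],[[0,0,0],0,-1],[[0,0,0],0,-1],[[0,0,0],0,-1],[[0,0,0],0,-1],[[0,0,0],0,-1]]'
python3 -m handwheel '[[[0,0,0.01],0,-1],[[0,0,0.03],0,-1],[[0,0,0.04],0,-1],[[0,0,0.04],0,-1],[[0,0,0.04],0,-1],[[0,0,0.04],0,-1],[[0,0,0.035],0,-1],[[0,0,0],0,-1]]')|grep -v tcp
python3 -c "
from h import *;s=status.state();print(jaw(),s['joint_positions'],s['position'])"
```

```text
time: 30.15
position: [0.4517, 0.2777, 0.0595]
wrist_force: [0.2, -0.1, 0.8]
width: 0.0856
time: 30.95
position: [0.4516, 0.2779, 0.0591]
wrist_force: [0.9, 0.6, 3.5]
width: 0.0351
time: 31.75
position: [0.4526, 0.2798, 0.2988]
wrist_force: [0.8, 1.4, -3.3]
width: 0.0355
-3.8667377751950185 [-0.28296712  0.3921927  -0.45253177  1.65898853  0.18732514  1.12337163
 -0.85281848] [0.45258037 0.27976573 0.2988099 ]
```

```bash
(python3 -m handwheel '[[[0.012,-0.03,0.02],0,-1],[[0.012,-0.035,0.02],0,-1],[[0.012,-0.037,0.01],0,-1],[[0.014,-0.037,0],0,-1],[[0.014,-0.037,0],0,-1],[[0.014,-0.037,0],0,-1],[[0.014,-0.037,0],0,-1],[[0.014,-0.037,0],0,-1],[[0.014,-0.037,0],0,-1],[[0.014,-0.037,0],0,-1],[[0.014,-0.037,0],0,-1],[[0,0,0],0,-1]]';python3 -m handwheel '[[[0.014,-0.037,0],0,-1],[[0.014,-0.037,0],0,-1],[[0.014,-0.037,0],0,-1],[[0,-0.017,0],0,-1],[[0,0,0],0,-1],[[0,0,0],0,-1]]')|grep -v tcp
python3 -c "
from h import *;s=status.state();print(jaw(),s['joint_positions'],s['position'])"
```

```text
time: 32.95
position: [0.5985, -0.1294, 0.3401]
wrist_force: [-1.0, -0.3, -4.1]
width: 0.0353
time: 33.55
position: [0.6406, -0.2466, 0.3422]
wrist_force: [0.3, 0.7, -3.7]
width: 0.0355
-3.8351618243032624 [ 0.48201034  0.63336781 -0.305344    1.09483239  0.17791292  1.44187548
  0.14244588] [ 0.64061662 -0.24656628  0.34222196]
```

```bash
(python3 -m handwheel '[[[0.005,0,-0.03],0,-1],[[0,0,-0.03],0,-1],[[0,0,-0.03],0,-1],[[0,0,-0.01],0,-1],[[0,0,0],0,-1],[[0,0,0],0,-1]]')|grep -v tcp
```

```text
time: 34.15
position: [0.6474, -0.2472, 0.2458]
wrist_force: [0.8, -0.5, -2.6]
width: 0.0348
```

```bash
(python3 -m handwheel '[[[-0.0007,0.0009,-0.005],0,-1],[[0,0,-0.005],0,-1],[[0,0,-0.005],0,-1],[[0,0,-0.004],0,-1],[[0,0,0],0,-1]]'; python3 -m handwheel '[[[0,0,-0.002],0,-1],[[0,0,-0.002],0,-1],[[0,0,0],0,-1]]'; python3 -m handwheel '[[[0,0,-0.002],0,-1],[[0,0,0],0,-1]]')|grep -v -e tcp -e width
```

```text
time: 34.65
position: [0.6464, -0.2471, 0.2244]
wrist_force: [2.8, 0.4, -5.4]
time: 34.95
position: [0.6466, -0.2467, 0.2212]
wrist_force: [3.0, 1.3, -2.2]
time: 35.15
position: [0.6466, -0.2466, 0.2192]
wrist_force: [2.9, 1.6, -1.8]
```

```bash
(python3 -m handwheel '[[[0.0005,0,-0.002],0,-1],[[0,0,0],0,-1]]'; python3 -m handwheel '[[[0,0,-0.002],0,-1],[[0,0,0],0,-1]]'; python3 -m handwheel '[[[0,0,-0.002],0,-1],[[0,0,0],0,-1]]')|grep -v -e tcp -e width
```

```text
time: 35.35
position: [0.6467, -0.2466, 0.2185]
wrist_force: [1.5, 1.7, 3.3]
time: 35.55
position: [0.6468, -0.2467, 0.2184]
wrist_force: [-0.7, 1.8, 10.8]
time: 35.75
position: [0.6468, -0.2467, 0.2182]
wrist_force: [-2.1, 3.0, 16.1]
```

```bash
(python3 -m handwheel '[[[0,0,0],0.08,-1],[[0,0,0.0004],0.1,-1],[[0,0,0.0005],0.1,-1],[[0,0,0],0,-1]]'; python3 -m handwheel '[[[0,0,0.0004],0.1,-1],[[0,0,0.0004],0.1,-1],[[0,0,0],0,-1]]'; python3 -c "
from h import *;print(jaw(), status.state()['ft_torque'])")|grep -v -e tcp -e width
```

```text
time: 36.15
position: [0.6471, -0.247, 0.2193]
wrist_force: [-2.1, 2.2, 16.9]
time: 36.45
position: [0.6465, -0.2467, 0.2146]
wrist_force: [4.1, 1.8, -0.6]
23.62426263657699 [ 0.5107183  -0.95561751  0.06059125]
```

```bash
(python3 -m handwheel '[[[0,0,-0.002],0,-1],[[0,0,0],0,-1]]'; python3 -m handwheel '[[[0,0,-0.0015],0,-1],[[0,0,0],0,-1]]'; python3 -m handwheel '[[[0,0,-0.001],0,-1],[[0,0,0],0,-1]]'; python3 -c "
from h import *;print(jaw(), status.state()['ft_torque'])")|grep -v -e tcp -e width
```

```text
time: 36.65
position: [0.6466, -0.2467, 0.2121]
wrist_force: [3.8, 1.9, -1.7]
time: 36.85
position: [0.6466, -0.2468, 0.2113]
wrist_force: [4.1, 2.3, -0.0]
time: 37.05
position: [0.6466, -0.2468, 0.2113]
wrist_force: [2.0, 2.8, 4.5]
23.60668487589925 [ 0.85254066 -0.61990519  0.02203848]
```

Cap 3 is at the thread start (0.2111 expected). Turning clockwise.

```bash
(python3 -m handwheel '[[[0,0,-0.0005],-0.12,-1],[[0,0,-0.0006],-0.12,-1],[[0,0,-0.0006],-0.12,-1],[[0,0,-0.0005],-0.12,-1],[[0,0,0],0,-1]]'; python3 -m handwheel '[[[0,0,-0.0006],-0.12,-1],[[0,0,-0.0006],-0.12,-1],[[0,0,-0.0005],-0.12,-1],[[0,0,-0.0006],-0.12,-1],[[0,0,0],0,-1]]';python3 -m handwheel '[[[0,0,-0.0006],-0.12,-1],[[0,0,-0.0006],-0.12,-1],[[0,0,-0.0006],-0.12,-1],[[0,0,-0.0006],-0.12,-1],[[0,0,0],0,-1]]';  python3 -c "
from h import *;print(jaw(), status.state()['ft_torque'])"; python3 -m handwheel '[[[0,0,-0.0006],-0.12,-1],[[0,0,-0.0006],-0.12,-1],[[0,0,-0.0005],-0.12,-1],[[0,0,0],0,-1]]'; python3 -c "
from h import *;print(jaw(), status.state()['ft_torque'])") | grep -v -e tcp -e width
```

```text
time: 37.55
position: [0.6468, -0.2466, 0.209]
wrist_force: [3.4, 3.6, 5.0]
time: 38.05
position: [0.647, -0.2465, 0.2068]
wrist_force: [2.8, 2.8, 5.6]
time: 38.55
position: [0.6473, -0.2466, 0.2046]
wrist_force: [4.3, 3.0, 6.4]
-58.81947503408418 [ 0.9293046  -0.96516049 -0.25150069]
time: 38.95
position: [0.6475, -0.2466, 0.2032]
wrist_force: [3.6, 3.7, 6.6]
-79.44544315279401 [ 1.08939673 -0.84812117 -0.20694288]
```

```bash
(python3 -m handwheel '[[[0,0,-0.0004],-0.08,-1],[[0,0,0],0,-1]]';  python3 -m handwheel '[[[0,0,-0.0004],-0.08,-1],[[0,0,0],0,-1]]';  python3 -c "
from h import *;print(jaw(), status.state()['ft_torque'])") | grep -v -e tcp -e width
```

```text
time: 39.15
position: [0.6474, -0.2467, 0.2031]
wrist_force: [4.5, 2.4, 8.1]
time: 39.35
position: [0.6475, -0.2467, 0.2031]
wrist_force: [3.9, 3.1, 8.7]
-88.5507487881455 [ 1.17806785 -0.66700358 -0.18465525]
```

Cap 3 is home. Releasing, backing off and making the final check.

```bash
(python3 -m handwheel '[[[0,0,0.0005],0,1],[[0,0,0],0,1],[[0,0,0],0,1],[[0,0,0],0,1],[[0,0,0],0,1],[[0,0,0.02],0,1],[[0,0,0.03],0,1],[[0,0,0.04],0,1],[[0,0,0.04],0,1],[[0,0,0.03],0,1]]';
python3 -m handwheel '[[[-0.02,-0.03,0],0,1],[[-0.03,-0.035,0],0,1],[[-0.03,-0.035,0],0,1],[[-0.03,-0.035,0],0,1],[[-0.03,-0.035,0],0,1],[[-0.03,-0.035,0],0,1],[[-0.03,-0.035,0],0,1],[[0,0,0],0,1],[[0,0,0],0,1]]') | grep -v -e tcp
python3 - <<'E'
from h import *
ps=[imaging.get_image(n) for n in ("top","side")]
for c in [(.4535,-.163),(.6262,-.047),(.6467,-.2465)]: print("home",*[squarefit(p,c,.236) for p in ps])
cv2.imwrite("pics/f.png",ps[1]["image"]);cv2.imwrite("pics/ft.png",ps[0]["image"])
E
```

```text
time: 40.35
position: [0.6462, -0.2476, 0.3642]
wrist_force: [0.7, -0.3, 0.0]
width: 0.0852
time: 41.25
position: [0.4444, -0.4885, 0.361]
wrist_force: [0.6, 0.7, 0.5]
width: 0.0855
home [32.4096  0.4545 -0.163   4.5   ] [57.678   0.4515 -0.162   7.5   ]
home [45.1741  0.6272 -0.047   7.5   ] [ 5.863e+01  6.262e-01 -4.600e-02  9.000e+00]
home [57.28    0.6467 -0.2475  0.    ] [59.1327  0.6427 -0.2445  9.    ]
```

View pics/f.png

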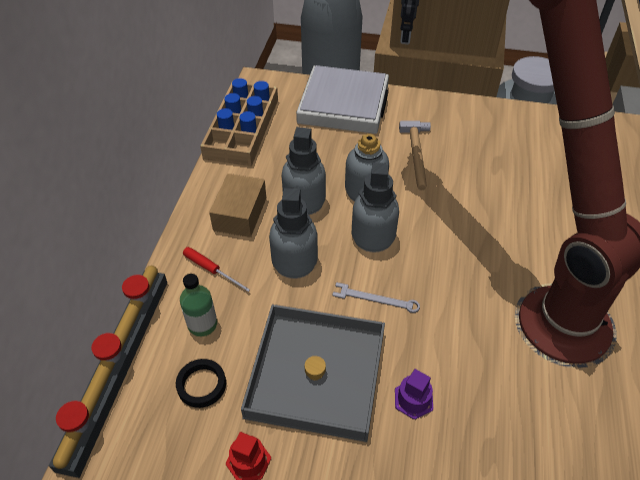

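View pics/ft.png

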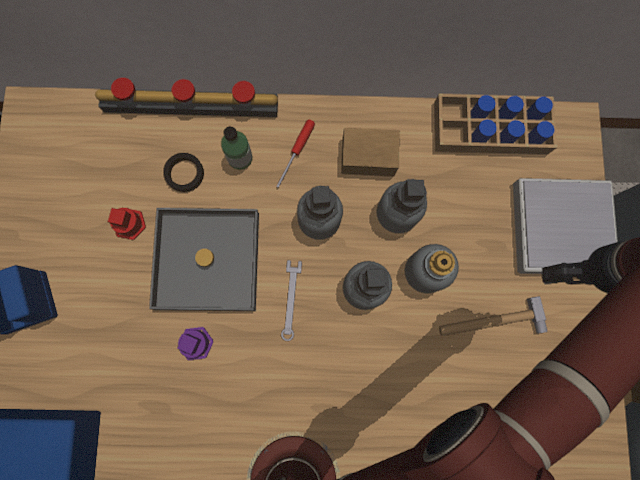

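All three caps are seated, the plug is still in the bin and the bystanders have not moved.

```bash
python3 -c "
from bench import ticket;print(ticket.job_done())"
```

```text
the job is handed in; nothing more can be done
None
```

All three caps that were in the bin are screwed fully home, each on its own cylinder, and the job was handed in at about 41 s of robot time. Each cap dropped into its thread start when turned backward, then sank with the thread over roughly 100–120° clockwise. In each case the tool height then stayed constant on further turning, at the height expected for rim on collar.

**Final pictures:** Three caps stand on their necks with the fourth neck bare and unused. Only the plug is left in the bin, the bench goods have not visibly moved, and the gripper is clear of everything.

**One check disagreed:** The automatic fit of the third cap's square top differed between the two cameras, by about 4 mm in x, 3 mm in y and 9° in yaw. The force and height readings and the measured tool position, within about 1 mm of that neck's axis, showed it seated, so I put this down to the image fit and did not check further. For the first cap the two cameras differed by 3 mm, and for the second by about 1 mm.

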